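# Hang up the tape dispensers from the dust booth

## Task

Raise the clear front sash of the dust booth until it stays up by itself, reach in underneath and take out every hand tape dispenser that is inside, and hang each by its loop handle on the hook rack, one to a hook. When all of them hang freely, lower the sash gently until it is fully shut; never let it drop, and do not disturb the carton, the tape roll or the knife on the bench.

Things in the scene. Friction and masses are not known exactly. Their poses are not given: they have to be found in the camera images.
- booth: Fixed clear booth, aluminium frame, 540 mm wide (y), roof at 280 mm; things inside stand on the bench (z = 0). Origin on the bench; its x axis points into the booth (front faces -x). Sash plane x = -92 mm, inside of back wall x = +40, of side walls y = +-266. Dispensers stand in a row along y at about x = -20. Two 20 mm sash guides 540 mm high at the front corners (y = +-278).
- sash (a joint): Height in m the sash is raised: 0 shut, 0.26 fully up. A clear 6 mm panel 262 mm high closing the whole front; its lower edge is 4 mm above the bench plus this value. It slides straight up, partly counterbalanced: lifting takes about 10 N at the bottom, less higher up. Let go below about 0.16 m it falls shut; above, friction holds it.
- sash_pull (a point): Middle of the sash's pull: an upright black bar 22 mm wide (booth y), 14 mm deep (x), 60 mm high, held 45 mm clear of the sash's front face by two arms behind it. 95 mm above the bench when shut; rises with the sash. Can be pinched across its 22 mm width from straight above.
- dispenser0: Hand tape dispenser (0.35 kg, may be absent). Foot 84 x 80 x 12 mm (x, y, z); tape roll, axis y, 76 mm diameter, side faces 44 mm apart, centre 50 mm up: grip it from the -x side at about x = -20, z = 45, tool tilted. Above, a 72 mm cross-piece and the loop handle (10 mm bar) in the plane x = +14; opening 50 wide (y), z 90 to 135. Origin: centre of the underside; x points into the booth.
- dispenser1: Hand tape dispenser (0.35 kg, may be absent). Foot 84 x 80 x 12 mm (x, y, z); tape roll, axis y, 76 mm diameter, side faces 44 mm apart, centre 50 mm up: grip it from the -x side at about x = -20, z = 45, tool tilted. Above, a 72 mm cross-piece and the loop handle (10 mm bar) in the plane x = +14; opening 50 wide (y), z 90 to 135. Origin: centre of the underside; x points into the booth.
- dispenser2: Hand tape dispenser (0.35 kg, may be absent). Foot 84 x 80 x 12 mm (x, y, z); tape roll, axis y, 76 mm diameter, side faces 44 mm apart, centre 50 mm up: grip it from the -x side at about x = -20, z = 45, tool tilted. Above, a 72 mm cross-piece and the loop handle (10 mm bar) in the plane x = +14; opening 50 wide (y), z 90 to 135. Origin: centre of the underside; x points into the booth.
- loop0 (a point): Point on dispenser0: the underside of the middle of its loop handle's top bar, which rests on the hook (14 mm ahead of the origin in x, 135 mm above the underside).
- loop1 (a point): Point on dispenser1: the underside of the middle of its loop handle's top bar, which rests on the hook (14 mm ahead of the origin in x, 135 mm above the underside).
- loop2 (a point): Point on dispenser2: the underside of the middle of its loop handle's top bar, which rests on the hook (14 mm ahead of the origin in x, 135 mm above the underside).
- rack: Fixed rack of dark round bar: a rail 400 mm long (y) at x = +75 mm, 216 mm high, on posts at y = +-200 with flat feet; a lower bar at x = +45, 85 mm high, steadies what hangs; three hooks point from the rail to -x (towards the robot). Origin on the bench below the middle seat. Hang with x axes aligned: move in +x so that the hook enters the loop, then down.
- hook0 (a point): Seat of a hook on the rack (y = -120 mm, 210 mm high): centre of the 8 mm round prong at its lowest point. From here the prong runs back 75 mm to the rail, rising 6 mm, and 22 mm forward (-x), the last 7 mm turned up so that its end's top is 18 mm above the seat.
- hook1 (a point): Seat of a hook on the rack (y = 0 mm, 210 mm high): centre of the 8 mm round prong at its lowest point. From here the prong runs back 75 mm to the rail, rising 6 mm, and 22 mm forward (-x), the last 7 mm turned up so that its end's top is 18 mm above the seat.
- hook2 (a point): Seat of a hook on the rack (y = 120 mm, 210 mm high): centre of the 8 mm round prong at its lowest point. From here the prong runs back 75 mm to the rail, rising 6 mm, and 22 mm forward (-x), the last 7 mm turned up so that its end's top is 18 mm above the seat.
- carton: Bystander: open cardboard carton 120 x 160 x 70 mm; origin under its centre.
- tape_roll: Bystander: loose roll of tape lying flat, 100 mm in diameter, 48 mm high; origin under its centre.
- knife: Bystander: red cutter knife lying flat, 140 mm handle, 16 mm high; origin under the handle's middle.

How it is judged:
By the outcome, as a careful person would: the job done as asked, in the order asked, and still so for the second after the job is handed in, with the robot touching nothing.
Of dispenser0, dispenser1, dispenser2 only 2 to 3 are there at a start; the rules pass over those that are not, and their reading is None.
At some moment in a run one of dispenser0, dispenser1, dispenser2 may be knocked a few centimetres aside while the robot is not near it.
It also fails if it takes over 208 s, if anything falls off the work surface, if the arm or the gripper's body presses on something with over 40 N, if the wrist force passes 120 N, or if a joint passes its speed limit or range.

## Robot

A 6-joint arm with a two-finger parallel gripper is mounted at the origin on the work surface. World frame = base frame: x ahead of the robot, y to its left, z up, the work surface at z = 0. Lengths are in mm, angles in degrees, forces in N, time in s.
With the tool pointing down it reaches from about 275 to 750 mm from the base axis. Payload 10.2 kg.
Tool frame: the origin (TCP) lies midway between the tips of the shut fingers; the grasp point (between the pads) lies 19 mm behind it (ctrl.grip_depth is the distance from the TCP to the grasp point, in mm); z points along the fingers, y is the line along which they close (so a half turn about z gives the same grasp; the last joint's range is limited). The gripper opens to 85 mm and grips with 20 to 120 N. Pads are 22 mm wide; open, the fingers measure 114 mm over their backs; the gripper's body (76 mm by 85 mm) begins 54 mm behind the grasp point. The pads swing forward as they close: fully open they stand 13 mm farther back than shut.
Start: joints at [62.086, 17.928, 85.812, -0, 76.261, -12.8], TCP at [136.907, 506.841, 231.294] pointing down, gripper open.
Joint ranges: [-168.41, 168.41], [-55.51, 124.54], [10.69, 146.95], [-70.63, 250.63], [1, 178], [-165.06, 165.06]. Speed limits (degrees/s): [136.94, 136.94, 172.46, 180, 180, 180].

## Interface

Orientations are given as [roll, pitch, yaw] about the fixed x, y, z axes, in that order (R = Rz(yaw) Ry(pitch) Rx(roll)).
In Python, from bench import ctrl gives the robot as it stands. Calls block until the motion is done:
- ctrl.movep(position, orientation): joint-space move of the TCP to a pose.
- ctrl.servo_line(position, attitude=None, vel=150): straight line of the TCP; attitude=None keeps the orientation; vel is the mean speed in mm/s.
- ctrl.set_joints(angles): joint-space move.
- ctrl.grip(opening, effort=None): finger opening in mm; effort is the grip in N (None keeps the last); returns when the fingers have stopped.
- ctrl.dwell(seconds).
- ctrl.ik(position, orientation): joint angles nearest the present ones, or None.
- ctrl.observe(): the state.
- ctrl.grab_frame(name): name is "scene" or "top"; returns the picture (400x640x3 uint8, red, green, blue); there is no depth.
- ctrl.camera_info(name): a dict with "fx", "fy", "cx", "cy" (pixels), "R" (3x3) and "t" (3): a world point X has camera coordinates R X + t. Camera axes: x right, y down, z forward; pixel columns grow to the right and rows downward; lengths in mm; the calibration is good to about 2 mm. A picture is of the moment at which its call begins. camera_info takes no time and is no camera call.
A pose or a line that the arm cannot do raises ctrl.PlanningError and nothing moves.
- ctrl.close_job(): hands the job in; it is judged then, once.
The state is a dict: "t": time; "joints": joint angles; "joint_vel": joint speeds; "tau": joint torques, N m; "eef_pos": TCP position; "tcp_rot": TCP orientation; "contact_force": force on the tool from outside, world axes, zero at the start; "torque": the same for the moment, N m; "width": finger opening in mm; "grasp_force": force on a finger pad.
Only numpy, scipy, OpenCV 4.12 (cv2) and the standard library are available. Lean on these libraries where they do the work, as an engineer would, in place of code of your own. Each camera call takes 0.05 s, during which the arm holds its last target. There are 200 camera calls.

## Working session

There is one attempt and no reset: what is moved stays moved. The work goes in short steps, each a Python script; the robot and the scene stay as the last script left them, time stands still between calls to the robot, and variables do not carry over. Pictures are saved under pics/ and viewed, at most 14 in all, crops included, and the job is handed in when it is done.

```bash
ls; mkdir -p pics
python3 - <<'E'
from bench import ctrl
import cv2,numpy as np
for n in ("scene","top"):
    im=ctrl.grab_frame(n); cv2.imwrite(f"pics/{n}0.png",cv2.cvtColor(im,cv2.COLOR_RGB2BGR))
    c=ctrl.camera_info(n); print(n,c['fx'],c['fy'],c['cx'],c['cy'],np.round(c['R'],3).tolist(),np.round(c['t'],1).tolist(), np.round(-np.array(c['R']).T@np.array(c['t'])))
o=ctrl.observe();print(o['t'],o['eef_pos'],o['tcp_rot'],o['width'],ctrl.grip_depth)
E
```

```text
bench.py
pics
scene 389.5627308114414 389.5627308114414 328.17757236606263 205.39701071254362 [[0.174, -0.985, -0.004], [-0.934, -0.163, -0.319], [0.313, 0.059, -0.948]] [-52.4, 570.3, 1173.1] [ 174.  -28. 1293.]
top 398.0995727559969 398.0995727559969 316.2329972150451 207.00413451552026 [[-0.014, -1.0, -0.008], [-0.996, 0.015, -0.086], [0.086, 0.006, -0.996]] [57.3, 548.3, 1306.4] [ 435.   41. 1349.]
0.1 [136.80133979 506.63202455 230.81078766] [-1.79937702e+02 -1.29193772e-02  1.64886531e+02] 85.58907242702269 18.700000000000003
```

View pics/scene0.png

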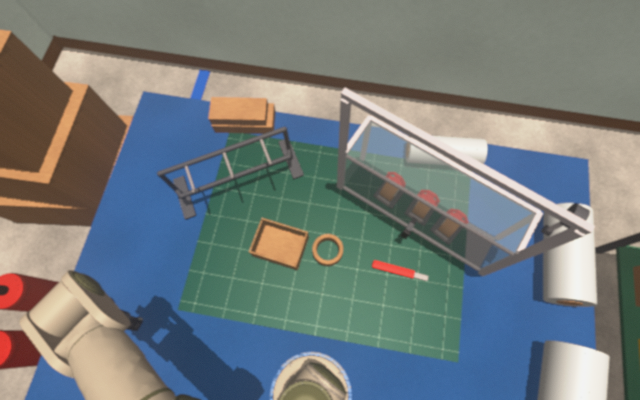

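View pics/top0.png

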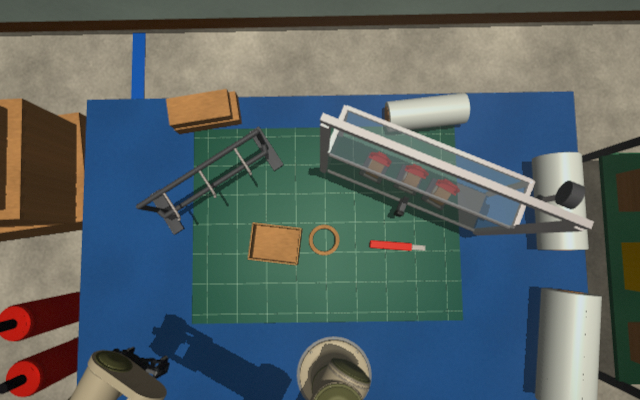

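Run:
```python
import cv2,numpy as np
def crop(src,x,y,w,h,s):
    im=cv2.imread(f"pics/{src}.png")[y:y+h,x:x+w]
    im=cv2.resize(im,None,fx=s,fy=s,interpolation=cv2.INTER_CUBIC)
    for u in range((x+19)//20*20,x+w,20):
        cv2.line(im,(int((u-x+.5)*s),0),(int((u-x+.5)*s),6),(0,255,255),1); cv2.putText(im,str(u),(int((u-x+.5)*s)-10,16),0,.35,(0,255,255),1)
    for v in range((y+19)//20*20,y+h,20):
        cv2.line(im,(0,int((v-y+.5)*s)),(6,int((v-y+.5)*s)),(0,255,255),1); cv2.putText(im,str(v),(8,int((v-y+.5)*s)+4),0,.35,(0,255,255),1)
    return im
cv2.imwrite("pics/c1.png",crop("top0",312,95,200,150,4))
cv2.imwrite("pics/c2.png",crop("scene0",325,80,200,150,4))
a=crop("top0",130,120,160,120,5);cv2.imwrite("pics/c3.png",a)
cv2.imwrite("pics/c4.png",crop("scene0",150,115,160,120,5))
```

```text
(no output)
```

View pics/c1.png

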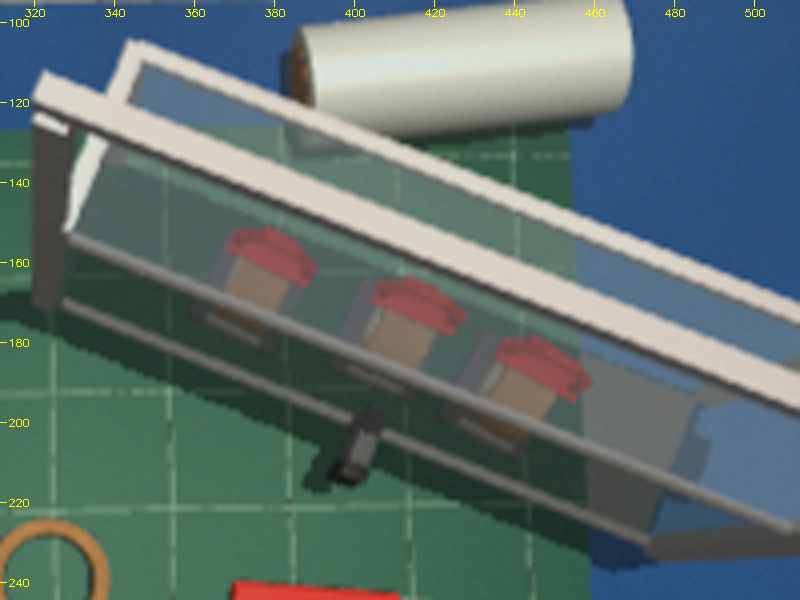

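View pics/c2.png

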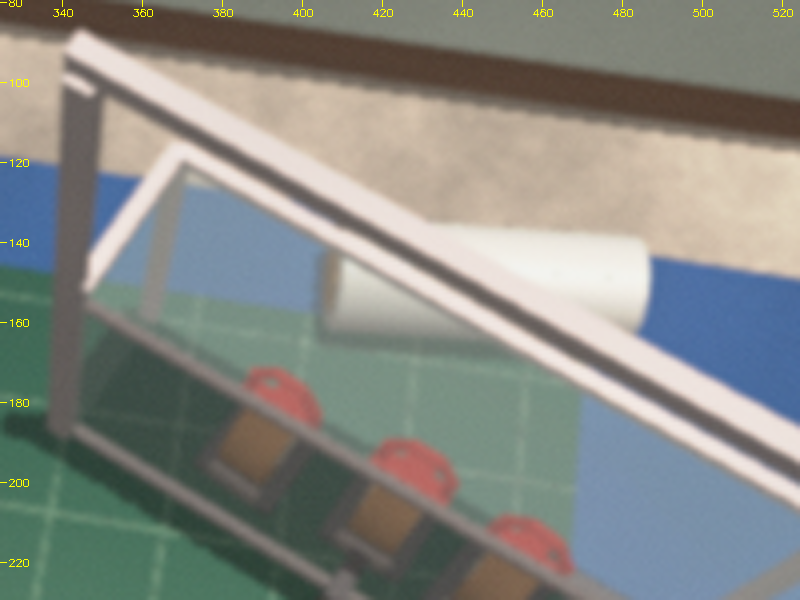

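View pics/c3.png

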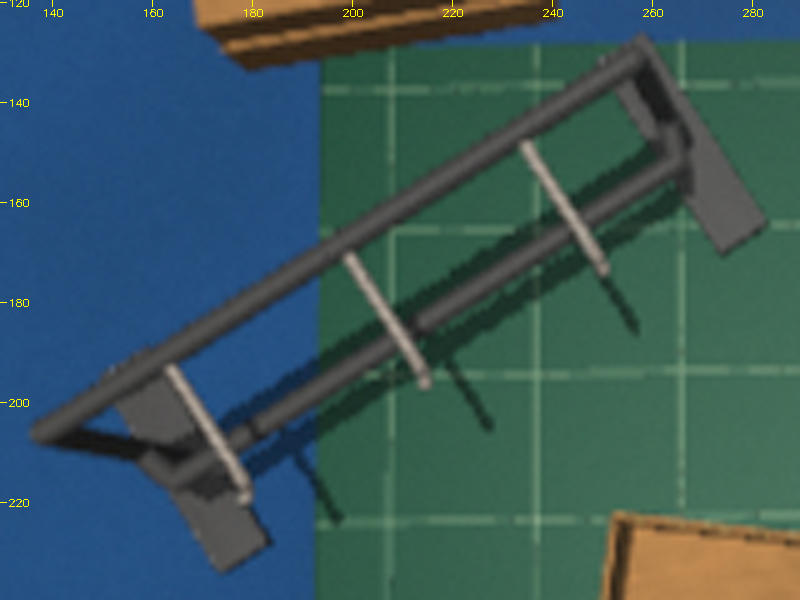

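View pics/c4.png

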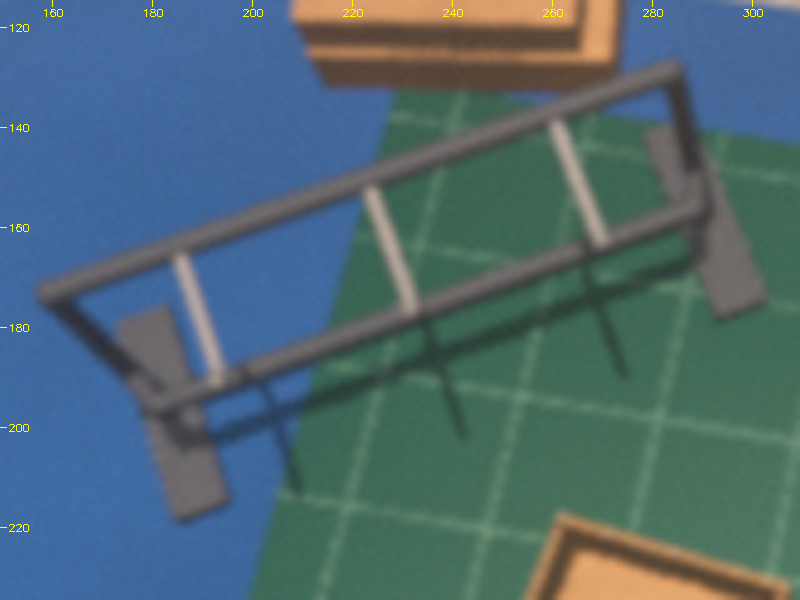

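```bash
cat > h.py <<'E'
import numpy as np, cv2, json
from bench import ctrl
from scipy.optimize import least_squares
C={n:ctrl.camera_info(n) for n in ("scene","top")}
def proj(n,X):
    c=C[n]; p=np.atleast_2d(X)@np.array(c['R']).T+c['t']
    return np.c_[c['fx']*p[:,0]/p[:,2]+c['cx'],c['fy']*p[:,1]/p[:,2]+c['cy']]
def tri(top,scene):
    f=lambda X:np.r_[(proj('top',X)-top)[0],(proj('scene',X)-scene)[0]]
    r=least_squares(f,[500,0,100]); return r.x,np.abs(r.fun).max()
def onz(n,uv,z):
    c=C[n];R=np.array(c['R']);o=-R.T@c['t'];d=R.T@[(uv[0]-c['cx'])/c['fx'],(uv[1]-c['cy'])/c['fy'],1]
    return o+d*(z-o[2])/d[2]
def Rz(a): a=np.radians(a);return np.array([[np.cos(a),-np.sin(a),0],[np.sin(a),np.cos(a),0],[0,0,1]])
def W(pose,p): return np.array([pose[0],pose[1],0])+np.atleast_2d(p)@Rz(pose[2]).T
E
python3 - <<'E'
from h import *
P={'crossL':((321.5,117),(344,89)),'backL':((345.5,105.5),(370,116.5)),'crossR':((592,226),(588,230)),
'railL':((138,206.5),(158.5,173.5)),'railR':((259,128),(285,129)),
'tip2':((179,219),(194,191)),'tip1':((215,196),(233,177)),'tip0':((250,174),(270,164)),
'rt2':((163,193),(185,165)),'rt1':((199,170.5),(223.5,152)),'rt0':((234.5,148.5),(261,139)),
'loopA':((378,153),(395,173)),'loopB':((415,165.5),(426,191)),'loopC':((447,180),(456,210))}
for k,(t,s) in P.items():
    x,e=tri(t,s); print(k,x.round(1),e.round(2))
a=onz('top',(323,170),0),onz('scene',(339,187),0);print(a)
E
```

```text
crossL [683.8  31.4 567.5] 0.7
backL [808.7 -38.  273.6] 0.24
crossR [ 456.3 -493.7  557.5] 2.53
railL [541.2 558.2 218.1] 0.07
railR [774.8 220.  181.4] 1.28
tip2 [503.9 437.3 221.8] 0.49
tip1 [568.6 336.6 217.4] 0.43
tip0 [631.6 237.6 212.1] 0.24
rt2 [577.7 482.9 228.8] 0.01
rt1 [642.  382.9 222.4] 0.03
rt0 [704.6 280.7 222.7] 0.16
loopA [ 707.  -148.   124.4] 0.55
loopB [ 665.9 -259.1  118. ] 0.91
loopC [ 619.5 -359.1  113.6] 0.66
(array([678.05594737,  24.50098724,   0.        ]), array([676.27951089,  27.01034236,   0.        ]))
```

```bash
cat >> h.py <<'E'
def loc(*p): return np.array(p,float)
def draw(im,n,pose,pl,s,x,y,col):
    for q in pl:
        uv=proj(n,W(pose,q)); uv=((uv-[x,y]+.5)*s).astype(int)
        cv2.polylines(im,[uv.reshape(-1,1,2)],False,col,1)
def crop(im,x,y,w,h,s): return cv2.resize(im[y:y+h,x:x+w],None,fx=s,fy=s,interpolation=cv2.INTER_CUBIC)
t=np.linspace(0,2*np.pi,25)
DISP=[loc(*[(a*42,b*40,z) for a,b in((-1,-1),(-1,1),(1,1),(1,-1),(-1,-1))]) for z in (0,12)]+\
 [np.c_[38*np.cos(t),0*t+y,50+38*np.sin(t)] for y in(-22,22)]+\
 [loc((14,-35,90),(14,-35,145),(14,35,145),(14,35,90),(14,-35,90)),loc((14,-25,90),(14,-25,135),(14,25,135),(14,25,90))]
BOOTH=[loc((-92,-266,4),(-92,266,4),(-92,266,266),(-92,-266,266),(-92,-266,4)),loc((40,-266,0),(40,266,0),(40,266,280),(40,-266,280),(40,-266,0)),
 loc((-92,288,0),(-92,288,540),(-92,-288,540),(-92,-288,0)),
 *[loc((x,-11,z),(x,11,z)) for x in(-140,-154) for z in (65,125)],*[loc((x,y,65),(x,y,125)) for x in(-140,-154) for y in (-11,11)],*[loc((-140,y,125),(-154,y,125)) for y in (-11,11)]]
RACK=[loc((75,-200,216),(75,200,216)),loc((45,-200,85),(45,200,85))]+[loc((75,y,216),(0,y,210),(-15,y,210),(-22,y,224)) for y in(-120,0,120)]
E
cat > ov.py <<'E'
from h import *
import sys
def overlay(poses,src,tag,regs):
    for n,x,y,w,h,s,keys in regs:
        im=crop(cv2.imread(f"pics/{n}{src}.png"),x,y,w,h,s)
        for k in keys:
            if k=='rack': draw(im,n,poses[k],RACK,s,x,y,(0,255,255))
            elif k=='booth': draw(im,n,poses[k],BOOTH,s,x,y,(255,255,0))
            else: draw(im,n,poses[k],DISP,s,x,y,(0,255,0))
        cv2.imwrite(f"pics/{tag}_{n}.png",im)
E
python3 - <<'E'
from ov import *
def fit(pts,x0):
    f=lambda p:np.concatenate([(proj(n,W(p,q))-uv).ravel() for q,n,uv in pts])
    r=least_squares(f,x0,loss='soft_l1');print(r.x.round(2));print(r.fun.reshape(-1,2).round(1).tolist());return r.x
pts=[]
for y,t,s,rt,rs in((120,(179,219),(194,191),(163,193),(185,165)),(0,(215,196),(233,177),(199,170.5),(223.5,152)),(-120,(250,174),(270,164),(234.5,148.5),(261,139))):
    pts+=[((-20,y,220),'top',t),((-20,y,220),'scene',s),((68,y,216),'top',rt),((68,y,216),'scene',rs)]
rack=fit(pts,(590,350,32))
# booth: sash bottom line ends, roof back corner, cross ends
pts=[((-92,288,540),'top',(321.5,117)),((-92,288,540),'scene',(344,89)),((-92,-288,540),'top',(592,226)),((-92,-288,540),'scene',(588,230)),
((-92,0,4),'top',onz and (401,203)),]
booth=fit(pts[:4],(650,-200,-23))
P={'rack':rack.tolist(),'booth':booth.tolist()}
for k,l in zip('ABC',((707,-148),(666,-259),(619.5,-359))):
    o=np.array([*l,0])-Rz(booth[2])@[14,0,0]; P[k]=[o[0],o[1],booth[2]]
json.dump(P,open('P.json','w'))
overlay(P,'0','o1',[('top',312,95,200,150,4,['booth','A','B','C']),('scene',325,120,200,150,4,['booth','A','B','C'])])
E
```

```text
[585.06 348.33  31.81]
[[-0.2, -0.4], [-1.0, -0.2], [0.6, -0.1], [0.6, 1.0], [-0.3, -0.0], [-1.1, -0.2], [0.3, 0.1], [0.2, 0.6], [0.4, -0.5], [-0.1, -0.9], [0.1, 0.0], [-0.2, 0.6]]
[ 660.63 -271.96  -23.72]
[[1.8, -0.0], [0.7, 4.4], [-6.1, -1.3], [-0.6, 0.3]]
```

View pics/o1_top.png

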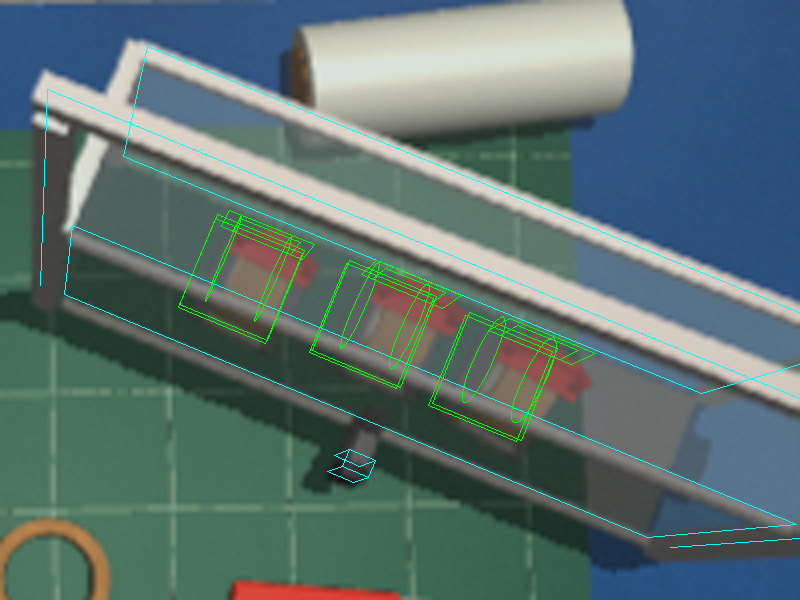

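View pics/o1_scene.png

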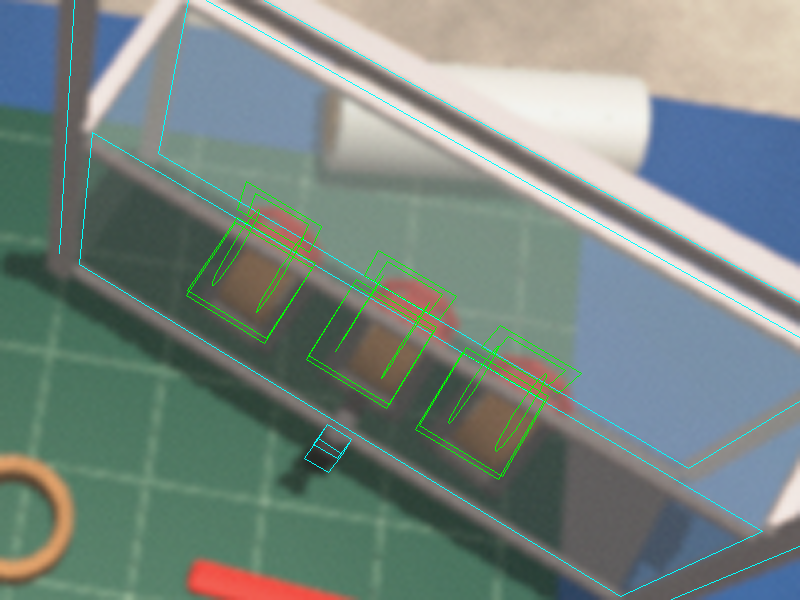

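```bash
cat >> h.py <<'E'
from scipy.spatial.transform import Rotation as Rot
def att(yaw,tilt,flip=0):
    """tool tilted `tilt` deg from straight down towards direction yaw, fingers closing across yaw"""
    t=np.radians(tilt); z=np.array([np.sin(t),0,-np.cos(t)]); y=np.array([0,1,0])*(-1 if not flip else 1); x=np.cross(y,z)
    return Rot.from_matrix(Rz(yaw)@np.c_[x,y,z]).as_euler('xyz',degrees=True)
def tcp(g,rpy,d=None):
    """TCP so that grasp point is at g"""
    d=ctrl.grip_depth if d is None else d
    return np.asarray(g)+d*Rot.from_euler('xyz',rpy,degrees=True).as_matrix()[:,2]
def st(m=''):
    o=ctrl.observe();print(m,'t',round(o['t'],1),'p',np.round(o['eef_pos'],1),'F',np.round(o['contact_force'],1),'w',round(o['width'],1),'g',round(o['grasp_force'],1));return o
E
python3 - <<'E'
from h import *
P=json.load(open('P.json'));P['booth']=[655.1,-269.5,-23.7];json.dump(P,open('P.json','w'))
b=P['booth'];print('pull',W(b,(-147,0,95)))
print('knife',onz('top',(370,244),10),onz('top',(425,248),10),'carton',[onz('top',p,70)[:2].round() for p in((251,222),(301,227),(248,259),(299,266))],'roll',onz('top',(324,240),48))
for flip in(0,1):
  for tilt in(0,10,20,30):
    a=att(b[2],tilt,flip);print(flip,tilt,[None if (j:=ctrl.ik(tcp(W(b,(-147,0,z))[0],a),a)) is None else np.round(j).tolist() for z in(110,370)])
  for tilt in (45,55,65):
    a=att(b[2],tilt,flip)
    for y in (110,0,-110):
      print(flip,tilt,y,[None if (j:=ctrl.ik(tcp(W(b,(x,y,z))[0],a),a)) is None else np.round(j).tolist() for x,z in((-40,45),(-40,85),(-300,85),(-300,150))])
    a=att(P['rack'][2],tilt,flip)
    print('hook',[None if (j:=ctrl.ik(tcp(W(P['rack'],(x-14-20,y,z))[0],a),a)) is None else np.round(j).tolist() for y in (-120,0,120) for x,z in((-70,150),(0,150),(0,124))])
E
```

```text
pull [[ 520.49759878 -210.41367683   95.        ]]
knife [ 423.31468041 -128.68803742   10.        ] [ 407.42733426 -311.81608996   10.        ] carton [array([500., 260.]), array([481.,  99.]), array([382., 269.]), array([357., 107.])] roll [438.71837698  25.42662397  48.        ]
0 0 [[-34.0, 31.0, 89.0, -0.0, 60.0, 80.0], [-34.0, 20.0, 65.0, -0.0, 95.0, 80.0]]
0 10 [[-35.0, 27.0, 97.0, 3.0, 47.0, 77.0], [-35.0, 14.0, 73.0, 2.0, 82.0, 79.0]]
0 20 [[-36.0, 23.0, 104.0, 7.0, 33.0, 72.0], [-36.0, 9.0, 81.0, 4.0, 70.0, 77.0]]
0 30 [[-37.0, 21.0, 111.0, 20.0, 20.0, 60.0], [-37.0, 4.0, 89.0, 8.0, 57.0, 74.0]]
0 45 110 [[-23.0, 39.0, 101.0, 190.0, 5.0, -99.0], None, [-21.0, 14.0, 140.0, 185.0, 19.0, -93.0], [-21.0, 1.0, 137.0, 207.0, 4.0, -116.0]]
0 45 0 [[-35.0, 38.0, 103.0, 125.0, 10.0, -44.0], [-35.0, 33.0, 103.0, 96.0, 8.0, -15.0], [-49.0, 11.0, 145.0, 135.0, 25.0, -66.0], [-49.0, -3.0, 141.0, 91.0, 17.0, -19.0]]
0 45 -110 [[-47.0, 39.0, 102.0, 100.0, 17.0, -28.0], [-47.0, 34.0, 102.0, 84.0, 17.0, -11.0], [-72.0, 13.0, 142.0, 104.0, 33.0, -55.0], [-72.0, -1.0, 139.0, 78.0, 33.0, -23.0
[... 3711 characters left out ...]
.0, 108.0, 182.0, 37.0, 89.0], [-22.0, 39.0, 109.0, 182.0, 33.0, 89.0], None, [-21.0, 11.0, 146.0, 184.0, 43.0, 88.0]]
1 65 0 [[-36.0, 43.0, 111.0, 162.0, 40.0, 99.0], [-36.0, 38.0, 111.0, 160.0, 36.0, 101.0], None, None]
1 65 -110 [[-50.0, 44.0, 109.0, 143.0, 42.0, 107.0], [-50.0, 39.0, 110.0, 140.0, 38.0, 112.0], None, None]
hook [[-6.0, 24.0, 122.0, 123.0, 41.0, 121.0], [-0.0, 30.0, 111.0, 125.0, 36.0, 125.0], [-0.0, 33.0, 112.0, 128.0, 38.0, 120.0], [11.0, 22.0, 126.0, 147.0, 36.0, 109.0], [15.0, 28.0, 115.0, 148.0, 30.0, 111.0], [15.0, 31.0, 115.0, 151.0, 34.0, 107.0], [30.0, 23.0, 123.0, 178.0, 32.0, 91.0], [31.0, 29.0, 112.0, 178.0, 26.0, 92.0], [31.0, 32.0, 113.0, 178.0, 30.0, 91.0]]
```

Run:
```python
from h import *
P=json.load(open('P.json'));b=P['booth'];a=att(b[2],20)
pl=lambda z,x=-147:tcp(W(b,(x,0,z))[0],a)
ctrl.grip(60,60)
ctrl.movep(pl(230),a); st('pre')
ctrl.servo_line(pl(108),a,vel=120); st('at')
o=ctrl.grip(0,60); st('grip')
ctrl.servo_line(pl(108+120),a,vel=80); st('up1')
ctrl.servo_line(pl(108+252),a,vel=80); st('up2')
ctrl.dwell(.3); st()
for n in("scene","top"): cv2.imwrite(f"pics/{n}1.png",cv2.cvtColor(ctrl.grab_frame(n),cv2.COLOR_RGB2BGR))
```

```text
pre t 3.3 p [ 526.6 -212.4  212.4] F [ 0.1  0.6 -0.5] w 60.2 g 0.0
at t 4.5 p [ 526.7 -213.2   91.1] F [0.7 0.2 0. ] w 60.0 g 0.0
grip t 4.9 p [ 526.6 -212.5   91. ] F [-0.6  5.2  4. ] w 21.0 g 59.8
up1 t 6.6 p [ 526.6 -212.5  210.2] F [ 4.9  3.9 -3.1] w 21.2 g 60.1
up2 t 8.4 p [ 526.6 -212.5  342.4] F [ 3.8  4.  -0.6] w 21.1 g 60.4
 t 8.7 p [ 526.6 -212.5  342.4] F [ 3.   3.5 -0.7] w 20.8 g 60.4
```

Run:
```python
from h import *
P=json.load(open('P.json'));b=P['booth'];a=att(b[2],20)
pl=lambda z,x=-147:tcp(W(b,(x,0,z))[0],a)
ctrl.grip(60); st()
R=Rot.from_euler('xyz',a,degrees=True).as_matrix()
ctrl.servo_line(pl(360)-90*R[:,2],a,vel=150)
ar=att(P['rack'][2],60); g=W(P['rack'],(-160,0,230))[0]
print(ctrl.ik(tcp(g,ar),ar))
ctrl.movep(tcp(g,ar),ar); st('standby')
for n in("scene","top"): cv2.imwrite(f"pics/{n}2.png",cv2.cvtColor(ctrl.grab_frame(n),cv2.COLOR_RGB2BGR))
A=crop(cv2.imread('pics/top2.png'),350,135,120,90,5);B=crop(cv2.imread('pics/scene2.png'),365,155,120,95,5)
cv2.imwrite('pics/d_top.png',np.hstack([cv2.resize(A,(400,300)),cv2.resize(B,(400,300))]))
cv2.imwrite('pics/dt.png',crop(cv2.imread('pics/top2.png'),350,140,115,80,6.9));cv2.imwrite('pics/ds.png',crop(cv2.imread('pics/scene2.png'),365,160,115,80,6.9))
```

```text
t 9.2 p [ 526.3 -213.1  342.5] F [-0.5  0.4  0. ] w 60.2 g 0.0
[  7.97745026   2.71806056 128.53078852 112.69564488  22.2935937
 -36.77995814]
standby t 11.8 p [463.4 272.3 221. ] F [0.3 0.2 0.5] w 60.3 g 0.0
```

View pics/dt.png

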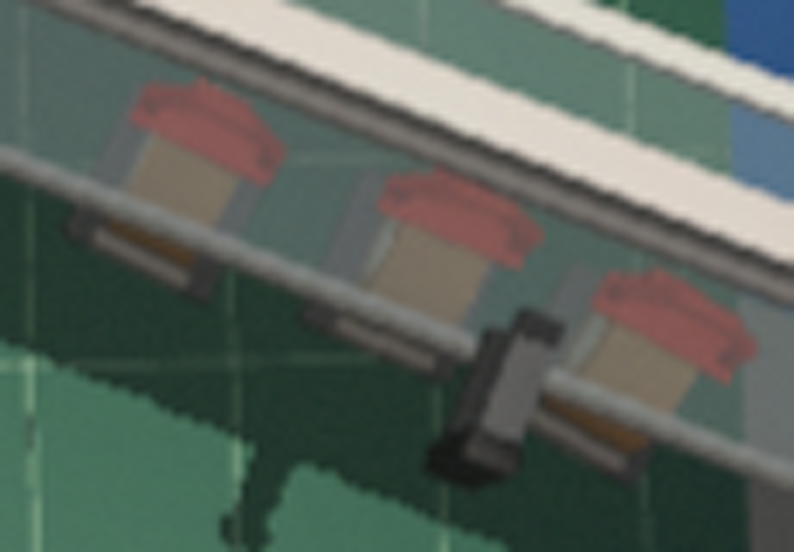

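View pics/ds.png

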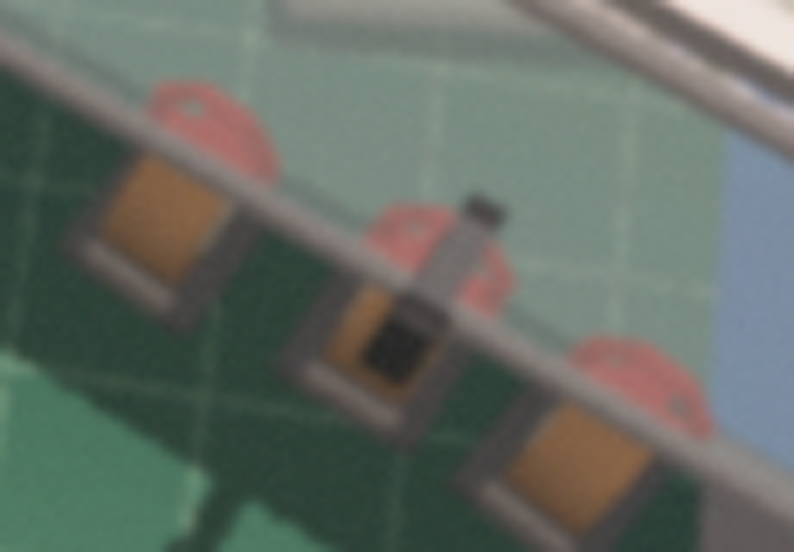

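```bash
cat > fitd.py <<'E'
from h import *
T=lambda p:(np.array(p)+.5)/6.9-.5+[350,140]
S=lambda p:(np.array(p)+.5)/6.9-.5+[365,160]
O={'A':dict(fl=[('top',T((67,230))),('scene',S((65,252)))],fr=[('top',T((205,297))),('scene',S((182,328)))],cl=[('top',T((135,122)))],cr=[('top',T((266,187)))]),
'B':dict(fl=[('top',T((304,321))),('scene',S((282,370)))],fr=[('top',T((441,381))),('scene',S((405,448)))],cl=[('top',T((382,203)))],cr=[('top',T((520,268)))]),
'C':dict(fl=[('scene',S((462,485)))],fr=[('top',T((640,479)))],cl=[('top',T((594,303)))],cr=[('top',T((733,383)))])}
def model(q,p,k): 
    return W(p,{'fl':(-42,40,0),'fr':(-42,-40,0),'cl':(q,36,82),'cr':(q,-36,82)}[k])
def f(v):
    r=[]
    for i,d in enumerate('ABC'):
        for k in O[d]:
            for n,uv in O[d][k]: r+=list((proj(n,model(v[9],v[3*i:3*i+3],k))-uv)[0])
    return r
if __name__=='__main__':
    P=json.load(open('P.json'))
    r=least_squares(f,[*P['A'],*P['B'],*P['C'],5],loss='soft_l1');print(r.x.round(1));print(np.reshape(r.fun,(-1,2)).round(1).tolist())
    for i,d in enumerate('ABC'):
        P[d]=r.x[3*i:3*i+3].tolist(); print(d,(Rz(-P['booth'][2])@np.r_[np.array(P[d][:2])-P['booth'][:2],0]).round(1),P[d][2]-P['booth'][2])
    json.dump(P,open('P.json','w'))
    x=tri(O['A']['fl'][0][1],O['A']['fl'][1][1]);print(x,tri(O['B']['fr'][0][1],O['B']['fr'][1][1]))
    from ov import overlay
    for n,x,y in(('top',350,140),('scene',365,160)):
        im=crop(cv2.imread(f'pics/{n}2.png'),x,y,115,85,3.45)
        for k in 'ABC': draw(im,n,P[k],DISP,3.45,x,y,(0,255,0))
        draw(im,n,P['booth'],BOOTH,3.45,x,y,(255,255,0))
        globals()[n]=im
    rk=crop(cv2.imread('pics/top0.png'),130,120,160,120,2.48);draw(rk,'top',P['rack'],RACK,2.48,130,120,(0,255,255))
    rs=crop(cv2.imread('pics/scene0.png'),150,115,160,120,2.48);draw(rs,'scene',P['rack'],RACK,2.48,150,115,(0,255,255))
    cv2.imwrite('pics/ovl.png',np.vstack([np.hstack([top,scene]),np.hstack([rk,rs])[:290,:top.shape[1]*2]]))
E
python3 fitd.py
```

```text
[ 685.1 -152.5  -27.6  642.9 -267.6  -25.4  592.7 -365.1  -30.1    2.9]
[[-0.6, -0.1], [-0.7, -0.9], [0.5, 0.6], [1.1, 1.2], [-0.7, -0.5], [0.5, -0.1], [-0.6, -1.0], [-0.8, -0.8], [1.1, 0.0], [1.2, 0.7], [-0.5, 0.5], [0.1, 0.3], [-0.5, -0.3], [0.2, 0.5], [0.2, 0.2], [0.1, -0.5]]
A [-19.6 119.2   0. ] -3.8775714303816073
B [-11.9  -3.2   0. ] -1.7439672303625429
C [ -18.8 -112.6    0. ] -6.39090980179774
(array([ 668.17201547, -100.90514014,  -12.1854524 ]), np.float64(0.03021141029461205)) (array([ 586.88081418, -279.93412147,    8.77430653]), np.float64(0.02240585152503627))
```

View pics/ovl.png

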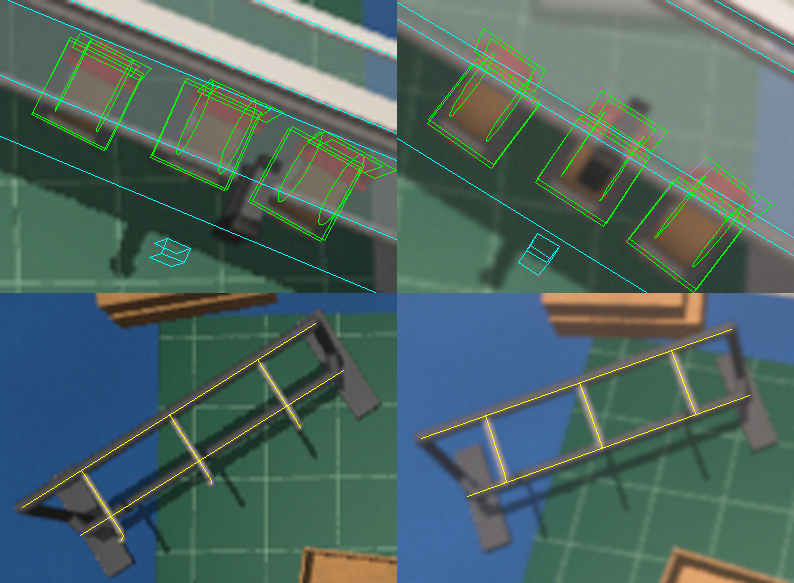

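```bash
cat >> h.py <<'E'
TILT=60
def G(pose,x,z,y=0,tilt=None):
    """TCP pose for grasp point at local (x,y,z) of a frame, tool along its x"""
    a=att(pose[2],TILT if tilt is None else tilt); return tcp(W(pose,(x,y,z))[0],a),a
def red(n,im=None):
    im=ctrl.grab_frame(n) if im is None else im
    r,g,b=[im[...,i].astype(int) for i in range(3)]
    m=((r-g>30)&(r-b>30)&(abs(g-b)<22)).astype(np.uint8)
    k,l,s,c=cv2.connectedComponentsWithStats(m)
    return [(c[i].round(1).tolist(),int(s[i,4])) for i in range(1,k) if s[i,4]>25]
E
python3 - <<'E'
from h import *
P=json.load(open('P.json'))
for n in('top','scene'):
    for f in '2': print(n,f,red(n,cv2.cvtColor(cv2.imread(f'pics/{n}{f}.png'),cv2.COLOR_BGR2RGB)))
q=lambda j:None if j is None else np.round(j).tolist()
for T in(55,60):
  print(T)
  for d in 'ABC':
    print(d,[q(ctrl.ik(*G(P[d],x,z,0,T))) for x,z in((-190,150),(-170,45),(-20,45),(-20,90),(-180,90),(-180,175),(-215,175))])
  for y in(120,0,-120): print(y,[q(ctrl.ik(*G(P['rack'],x,z,y,T))) for x,z in((-109,175),(-109,150),(-34,150),(-34,122),(-150,120))])
E
```

```text
top 2 [([380.1, 158.1], 162), ([416.3, 170.6], 158), ([447.6, 186.0], 176), ([390.3, 245.1], 341), ([39.7, 316.0], 2456), ([43.7, 368.4], 2279)]
scene 2 [([395.9, 178.2], 131), ([423.9, 193.6], 75), ([435.2, 201.0], 37), ([457.9, 214.8], 142), ([393.3, 268.7], 396), ([29.9, 293.4], 2100), ([20.5, 347.7], 1547)]
55
A [[-15.0, 15.0, 127.0, 211.0, 20.0, -112.0], [-16.0, 34.0, 126.0, 196.0, 35.0, -97.0], [-20.0, 42.0, 104.0, 198.0, 21.0, -103.0], [-20.0, 36.0, 104.0, 204.0, 16.0, -109.0], [-16.0, 25.0, 127.0, 200.0, 29.0, -101.0], [-16.0, 12.0, 125.0, 219.0, 15.0, -122.0], [-14.0, 9.0, 129.0, 220.0, 17.0, -121.0]]
B [[-41.0, 12.0, 132.0, 144.0, 22.0, -65.0], [-40.0, 32.0, 131.0, 161.0, 39.0, -83.0], [-35.0, 40.0, 107.0, 159.0, 23.0, -76.0], [-35.0, 35.0, 106.0, 153.0, 18.0, -70.0], [-40.0, 23.0, 132.0, 157.0, 32.0, -78.0], [-40.0, 9.0, 130.0, 136.0, 18.0, -56.0], [-42.0, 5.0, 135.0, 133.0, 19.0, -55.0]]
C [[-55.0, 12.0, 132.0, 127.0, 26.0, -55.0], [-54.0, 32.0, 131.0, 149.0, 40.0, -80.0], [-46.0, 40.0, 107.0, 147.0, 25.0, -69.0], [-46.0, 35.0, 107.0, 139.0, 20.0, -60.0], [-55.0, 23.0, 13
[... 1556 characters left out ...]
0.0, 132.0, 131.0, 29.0, -58.0], [-59.0, 6.0, 138.0, 127.0, 32.0, -57.0]]
120 [[30.0, 18.0, 121.0, 176.0, 19.0, -87.0], [30.0, 21.0, 122.0, 177.0, 23.0, -88.0], [31.0, 28.0, 111.0, 177.0, 18.0, -88.0], [31.0, 31.0, 111.0, 177.0, 22.0, -88.0], [30.0, 23.0, 129.0, 177.0, 32.0, -89.0]]
0 [[11.0, 16.0, 124.0, 135.0, 25.0, -58.0], [11.0, 20.0, 125.0, 141.0, 28.0, -65.0], [15.0, 26.0, 113.0, 140.0, 23.0, -61.0], [15.0, 30.0, 113.0, 145.0, 26.0, -67.0], [9.0, 21.0, 132.0, 145.0, 36.0, -72.0]]
-120 [[-5.0, 18.0, 120.0, 110.0, 34.0, -44.0], [-5.0, 22.0, 121.0, 115.0, 35.0, -51.0], [1.0, 28.0, 109.0, 115.0, 30.0, -45.0], [1.0, 31.0, 110.0, 121.0, 32.0, -52.0], [-10.0, 23.0, 128.0, 120.0, 41.0, -61.0]]
```

```bash
cat > pick.py <<'E'
from h import *
def pick(d):
    P=json.load(open('P.json'));p=P[d]
    print('top',red('top')[:4]); 
    ctrl.grip(68,70)
    ctrl.movep(*G(p,-190,150)); ctrl.servo_line(*G(p,-150,47)); st('pre')
    ctrl.servo_line(*G(p,-20,46),vel=100); st('in')
    ctrl.grip(20,70); o=st('gripped')
    if not 38<o['width']<50: return False
    ctrl.servo_line(*G(p,-20,90),vel=100); st('lift')
    ctrl.servo_line(*G(p,-195,90),vel=150)
    ctrl.servo_line(*G(p,-195,175),vel=150); st('out'); return True
def carry(hy,tag):
    r=json.load(open('P.json'))['rack']
    ctrl.movep(*G(r,-109,175,hy)); ctrl.servo_line(*G(r,-109,150,hy),vel=100); st('prehang')
    for n in("scene","top"): cv2.imwrite(f"pics/{n}{tag}.png",cv2.cvtColor(ctrl.grab_frame(n),cv2.COLOR_RGB2BGR))
E
python3 - <<'E'
from pick import *
if pick('A'): carry(120,'hA')
E
```

```text
top [([380.0, 158.1], 161), ([416.3, 170.6], 158), ([447.6, 185.9], 174), ([390.3, 245.0], 340)]
pre t 14.6 p [566.5 -90.3  38.2] F [ 0.4 -0.1  0.3] w 68.0 g 0.0
in t 16.0 p [ 681.4 -150.5   36.5] F [-0.6 -0.4 -0.2] w 67.9 g 0.0
gripped t 16.3 p [ 681.7 -150.5   36.8] F [-2.3  1.9  2.1] w 43.3 g 71.1
lift t 16.9 p [ 681.3 -150.6   80. ] F [-0.1 -0.2 -3.3] w 43.5 g 71.0
out t 19.0 p [526.3 -69.7 164.9] F [ 0.6  0.3 -3.3] w 43.6 g 71.1
prehang t 21.1 p [443.3 401.1 140.6] F [-0.6  0.6 -2.1] w 43.0 g 71.1
```

Run:
```python
from h import *
P=json.load(open('P.json'));r=P['rack']
o=W(r,(-89,120,0))[0]; pose=[o[0],o[1],r[2]]
D=[q+[0,0,105] for q in DISP]; L=[]
for n,x,y in(('top',125,165),('scene',140,140)):
    im=crop(cv2.imread(f'pics/{n}hA.png'),x,y,100,100,4)
    L.append(im.copy()); draw(im,n,pose,D[4:],4,x,y,(0,255,0));draw(im,n,r,RACK,4,x,y,(0,255,255));L.append(im)
cv2.imwrite('pics/hang.png',cv2.resize(np.vstack([np.hstack(L[:2]),np.hstack(L[2:])]),(600,600)))
```

```text
(no output)
```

View pics/hang.png

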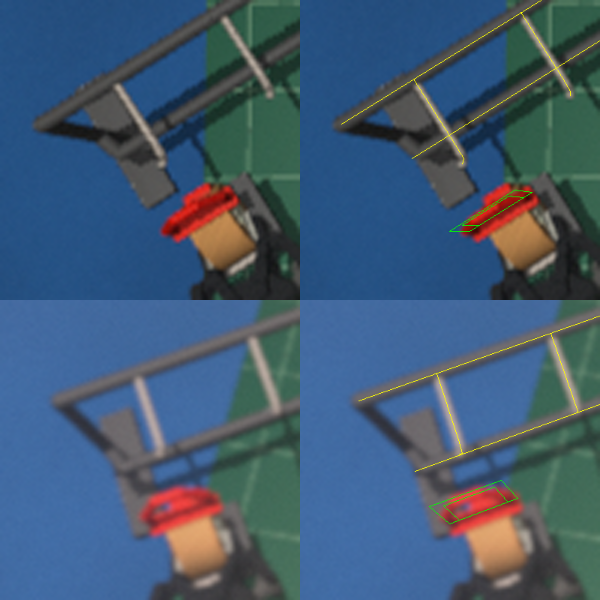

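```bash
cat >> pick.py <<'E'
def hang(hy,dy=4,x=-34):
    r=json.load(open('P.json'))['rack']
    ctrl.servo_line(*G(r,-109,149,hy+dy),vel=60)
    for xx in(-85,-60,x):
        ctrl.servo_line(*G(r,xx,149,hy+dy),vel=60); o=st(f'x{xx}')
        if np.linalg.norm(o['contact_force'][:2])>8: print('BLOCKED');return False
    f0=o['contact_force'][2]
    for z in(140,132,128,126,124,122,120,118,116):
        ctrl.servo_line(*G(r,x,z,hy+dy),vel=40); o=ctrl.observe()
        if o['contact_force'][2]-f0>2.5: break
    st(f'down z{z}'); return True
def release(hy,dy,z,x=-34):
    r=json.load(open('P.json'))['rack']
    ctrl.grip(68); st('open')
    ctrl.servo_line(*G(r,x-130,z,hy+dy),vel=80); st('back')
    ctrl.servo_line(*G(r,x-130,200,hy+dy),vel=150)
def snap(tag):
    for n in("scene","top"): cv2.imwrite(f"pics/{n}{tag}.png",cv2.cvtColor(ctrl.grab_frame(n),cv2.COLOR_RGB2BGR))
E
python3 - <<'E'
from pick import *
hang(120); snap('gA')
E
```

```text
x-85 t 21.9 p [461.2 417.4 139.4] F [ 0.   0.5 -2.2] w 43.4 g 71.1
x-60 t 22.5 p [482.3 430.5 139.4] F [-0.2 -0.6 -3. ] w 43.6 g 71.1
x-34 t 23.1 p [504.4 444.2 139.4] F [ 0.7 -0.3 -2.7] w 43.0 g 71.1
down z124 t 24.6 p [505.  444.6 115.6] F [-0.8 -0.8  2.1] w 43.1 g 71.5
```

Run:
```python
from pick import *
release(120,4,124)
ctrl.dwell(.5); print(red('top')); snap('3')
im=[crop(cv2.imread(f'pics/{n}3.png'),x,y,100,100,4) for n,x,y in(('top',130,130),('scene',140,120))]
cv2.imwrite('pics/h1.png',np.hstack(im))
```

```text
open t 25.0 p [504.5 444.3 114.5] F [-0.4  1.1  0. ] w 67.9 g 0.0
back t 26.8 p [394.3 375.9 114.7] F [0.5 0.  0.8] w 68.1 g 0.0
[([416.4, 170.6], 159), ([447.6, 186.0], 177), ([179.2, 213.0], 232), ([390.3, 245.1], 341), ([39.7, 316.1], 2457), ([43.8, 368.4], 2282)]
```

View pics/h1.png

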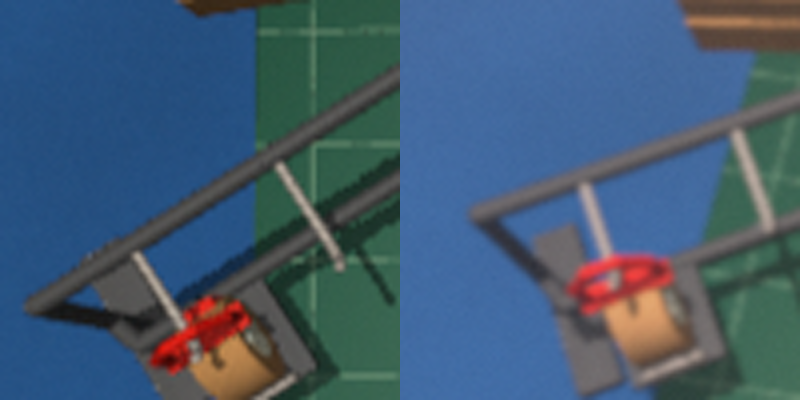

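```bash
cat >> pick.py <<'E'
REF={'A':(380,158.1),'B':(416.3,170.6),'C':(447.6,186)}
def okref(ds):
    c=np.array([k[0] for k in red('top')]); e={d:np.linalg.norm(c-REF[d],axis=1).min().round(1) for d in ds}; print(e)
    return max(e.values())<1
E
python3 - <<'E'
from pick import *
if okref('BC') and pick('B'):
    carry(0,'hB'); print('BC' ,red('top'))
    hang(0,8)
E
```

```text
{'B': np.float64(0.1), 'C': np.float64(0.1)}
top [([416.4, 170.7], 157), ([447.5, 185.9], 176), ([179.2, 213.0], 230), ([390.4, 245.0], 339)]
pre t 31.4 p [ 522.1 -209.9   38.1] F [ 0.4 -0.2 -0.1] w 68.2 g 0.0
in t 32.8 p [ 639.1 -265.8   36.5] F [-0.4 -0.6  0.6] w 68.0 g 0.0
gripped t 33.1 p [ 639.4 -265.9   36.8] F [-3.4  1.8  3.7] w 43.3 g 71.3
lift t 33.7 p [ 639.  -265.8   79.8] F [ 0.6  0.2 -5. ] w 43.1 g 71.1
out t 35.8 p [ 481.3 -190.7  165. ] F [ 0.3 -0.1 -4. ] w 43.5 g 71.2
prehang t 37.9 p [506.5 299.  140.7] F [ 0.4 -0.1 -3.5] w 43.2 g 71.1
BC [([447.5, 185.9], 176), ([179.3, 213.0], 231), ([226.2, 212.5], 240), ([390.3, 245.0], 340), ([39.7, 316.0], 2456), ([43.7, 368.4], 2282)]
x-85 t 38.9 p [522.2 318.8 139.4] F [-0.7 -0.4 -4.3] w 43.3 g 71.2
x-60 t 39.4 p [543.4 332.  139.4] F [-0.5 -0.2 -3.6] w 43.6 g 71.2
x-34 t 40.0 p [565.5 345.7 139.4] F [ 0.   0.4 -4.3] w 43.4 g 71.2
down z126 t 41.2 p [566.4 345.6 117.5] F [ 2.4 -3.8  0.2] w 43.1 g 71.3
```

Run:
```python
from pick import *
r=json.load(open('P.json'))['rack']
ctrl.servo_line(*G(r,-34,134,8),vel=40);ctrl.servo_line(*G(r,-34,134,2),vel=40)
for z in(130,128,126,125,124,123,122):
    ctrl.servo_line(*G(r,-34,z,2),vel=40)
    if ctrl.observe()['contact_force'][2]>-1.5: break
st(f'z{z}')
release(0,2,z); ctrl.dwell(.3); okref('C'); st('t')
```

```text
z124 t 43.1 p [569.4 340.9 115.7] F [-1.4 -0.1  4.3] w 43.3 g 71.7
open t 43.5 p [568.8 340.6 114.5] F [ 1.1 -0.3 -0.5] w 68.2 g 0.0
back t 45.3 p [458.6 272.2 114.7] F [-0.5 -0.6 -0.6] w 68.0 g 0.0
{'C': np.float64(0.1)}
t t 46.3 p [458.3 272.1 190.1] F [-0.6 -0.3  0.3] w 68.3 g 0.0
```

Run:
```python
from pick import *
print(red('top'))
if okref('C') and pick('C'):
    carry(-120,'hC'); hang(-120,2); print(red('top'))
```

```text
[([217.9, 187.6], 225), ([447.5, 185.9], 175), ([180.2, 211.8], 241), ([390.4, 245.0], 339), ([39.7, 316.0], 2458), ([43.8, 368.4], 2283)]
{'C': np.float64(0.1)}
top [([447.5, 185.9], 177), ([214.8, 191.1], 218), ([180.1, 211.4], 238), ([390.3, 245.1], 341)]
pre t 49.5 p [ 477.  -297.8   38.2] F [ 0.2 -0.7  0.9] w 68.1 g 0.0
in t 50.9 p [ 589.  -363.    36.5] F [-0.2 -0.9  0.3] w 68.0 g 0.0
gripped t 51.3 p [ 589.3 -363.    36.7] F [-1.7  3.7  4.2] w 43.2 g 71.2
lift t 51.9 p [ 589.  -363.    79.9] F [-1.1  0.2 -3.3] w 43.4 g 71.0
out t 53.9 p [ 437.9 -275.2  165.2] F [ 0.3 -0.2 -3.8] w 43.2 g 71.1
prehang t 56.0 p [569.7 196.9 140.7] F [-0.2 -0.4 -3.8] w 43.0 g 71.1
x-85 t 56.9 p [588.7 212.  139.4] F [-0.  -0.6 -3. ] w 43.3 g 71.1
x-60 t 57.5 p [609.9 225.1 139.4] F [-0.  -0.  -3.4] w 43.2 g 71.1
x-34 t 58.1 p [632.  238.7 139.4] F [ 0.4  0.2 -3.8] w 43.5 g 71.1
down z124 t 59.5 p [632.7 238.9 115.8] F [-0.8  0.7  3.5] w 43.3 g 71.7
[([248.6, 171.2], 221), ([213.8, 191.6], 210), ([178.6, 212.3], 239), ([390.3, 245.1], 341), ([39.7, 316.0], 2456), ([43.8, 368.4], 2283)]
```

Run:
```python
from pick import *
release(-120,2,124)
for i in range(4):
    ctrl.dwell(.5); print([c for c,_ in red('top')[:3]])
r=json.load(open('P.json'))['rack']; ctrl.movep(*G(r,-220,220,-120)); snap('4'); st()
im=[crop(cv2.imread(f'pics/{n}4.png'),x,y,160,120,s) for n,x,y,s in(('top',130,120,2.5),('scene',150,115,2.5))]
cv2.imwrite('pics/h3.png',cv2.resize(np.hstack(im),(800,300)))
```

```text
open t 60.0 p [632.  238.6 114.4] F [ 0.8 -0.1 -0.2] w 68.0 g 0.0
back t 61.7 p [521.8 170.3 114.7] F [-0.1 -0.   0. ] w 68.0 g 0.0
[[248.3, 169.4], [213.9, 191.5], [178.6, 212.3]]
[[248.3, 169.4], [213.9, 191.6], [178.6, 212.3]]
[[248.3, 169.4], [213.9, 191.6], [178.6, 212.3]]
[[248.3, 169.4], [213.8, 191.6], [178.6, 212.3]]
 t 65.0 p [475.6 138.9 210.8] F [ 0.7 -1.3 -0.2] w 67.7 g 0.0
```

View pics/h3.png

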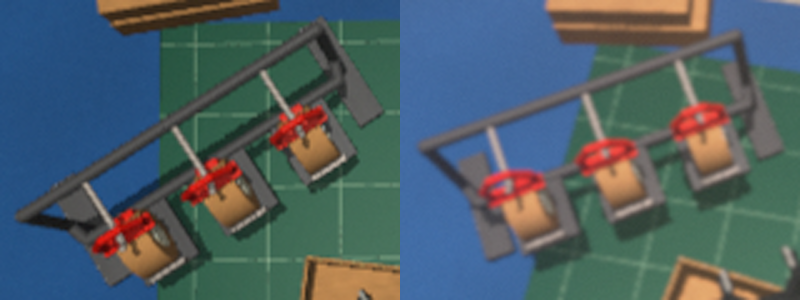

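Run:
```python
from pick import *
a0=cv2.imread('pics/top2.png').astype(int);a1=cv2.imread('pics/top4.png').astype(int)
print('pull diff',abs(a0-a1)[180:212,405:435].max())
b=json.load(open('P.json'))['booth']
ctrl.grip(60,60)
ctrl.movep(*G(b,-260,450,0,20))
p,a=G(b,-147,360,0,20); R=Rot.from_euler('xyz',a,degrees=True).as_matrix()
ctrl.servo_line(p-90*R[:,2],a,vel=150); ctrl.servo_line(p,a,vel=100); st('at')
ctrl.grip(0,60); o=st('grip')
if 19<o['width']<24:
    ctrl.servo_line(*G(b,-147,270,0,20),vel=60); st('270')
    ctrl.servo_line(*G(b,-147,140,0,20),vel=50); st('140')
    ctrl.servo_line(*G(b,-147,111,0,20),vel=25); st('111')
    for z in (110,109,108.5,108,107.5,107,106.5,106):
        ctrl.servo_line(*G(b,-147,z,0,20),vel=15); o=st(f'z{z}')
        if o['contact_force'][2]>12: break
```

```text
pull diff 60
at t 68.7 p [ 526.4 -213.   343.2] F [-0.4  0.4  0.6] w 59.6 g 0.0
grip t 69.1 p [ 526.5 -212.5  342.7] F [0.7 4.6 2.4] w 21.0 g 60.8
270 t 70.8 p [ 526.5 -212.5  252. ] F [ 3.6  4.4 -2.3] w 21.3 g 60.4
140 t 73.5 p [ 526.5 -212.5  121.8] F [ 5.2  4.1 -5.2] w 21.2 g 60.0
111 t 74.8 p [ 526.5 -212.5   92.7] F [ 7.3  4.6 -6.8] w 21.1 g 59.7
z110 t 75.1 p [ 526.5 -212.5   91.7] F [ 6.9  3.8 -7.1] w 21.0 g 59.7
z109 t 75.3 p [ 526.5 -212.5   91.5] F [1.2 6.  2. ] w 21.1 g 61.0
z108.5 t 75.6 p [ 526.5 -212.5   91.5] F [-2.2  7.8  9.2] w 21.5 g 62.0
z108 t 75.8 p [ 526.6 -212.5   91.5] F [-5.4  9.1 13.6] w 21.3 g 62.9
```

Run:
```python
from pick import *
b=json.load(open('P.json'))['booth']
p,a=G(b,-147,108.5,0,20); ctrl.servo_line(p,a,vel=15)
ctrl.grip(60); st('open')
R=Rot.from_euler('xyz',a,degrees=True).as_matrix()
ctrl.servo_line(p-110*R[:,2],a,vel=100); ctrl.servo_line(*G(b,-260,260,0,20))
ctrl.set_joints([62.086,17.928,85.812,0,76.261,-12.8]); ctrl.dwell(.5); snap('5')
print(red('top')[:4])
A=cv2.imread('pics/top0.png').astype(int);B=cv2.imread('pics/top5.png').astype(int)
d=abs(A-B).max(2)
for k,(x0,y0,x1,y1) in dict(pull=(385,195,412,220),carton=(246,220,303,268),roll=(308,222,342,258),knife=(366,238,428,254),sash=(425,215,480,240),rackfeet=(262,128,285,172)).items(): print(k,d[y0:y1,x0:x1].max(),d[y0:y1,x0:x1].mean().round(2))
st()
```

```text
open t 76.5 p [ 526.3 -213.1   90.9] F [ 0.2  0.5 -0.4] w 59.7 g 0.0
[([248.3, 169.4], 202), ([213.9, 191.5], 208), ([178.7, 212.3], 238), ([390.3, 245.0], 340)]
pull 6 1.65
carton 5 1.31
roll 4 1.27
knife 5 1.31
sash 5 1.53
rackfeet 42 2.25
 t 81.8 p [136.9 506.9 231.3] F [0.5 0.2 0.1] w 60.0 g 0.0
```

Pull, sash, carton, tape roll and knife look the same as in the first picture, and all three dispensers hang still, so I am handing in.

```bash
python3 -c "
from bench import ctrl
print(ctrl.close_job())"
```

```text
the job is handed in; nothing more can be done
None
```

All three dispensers hang on the rack, one to a hook, the sash was lowered under control until fully shut, the carton, tape roll and knife are unmoved, and the job is handed in at about 82 s.

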